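Hold the recessed reset button of a relay controller down

ROBOT

A 6-joint arm with a two-finger parallel gripper is mounted at the origin on the work surface. World frame = base frame: x ahead of the robot, y to its left, z up, the work surface at z = 0. Lengths are in m, angles in rad, forces in N, time in s.
With the tool pointing down it reaches from about 0.375 to 0.9 m from the base axis. Payload 3.1 kg.
Tool frame: the origin (TCP) lies between the finger pads; the fingertips stand 19 mm ahead of it and the grasp point (between the pads) is the TCP; z points along the fingers, y is the direction in which the jaws open and shut (so a half turn about z gives the same grasp; the last joint's range is limited). The gripper opens to 85 mm and grips with 20 to 120 N. Pads are 22 mm wide; open, the fingers measure 114 mm over their backs; the gripper's body (76 mm by 85 mm) begins 54 mm behind the grasp point. The pads swing forward as they close: fully open they stand 13 mm farther back than shut.
Start: joints at [1.101, 0.527, 1.433, -0, 1.181, -0.178], TCP at [0.18, 0.599, 0.25] pointing down, gripper open.
Joint ranges: [-3.08, 3.08], [-0.75, 2.2], [0.22, 2.44], [-1.43, 4.57], [0, 2.65], [-2.85, 2.85]. Speed limits (rad/s): [2.79, 2.79, 3.14, 3.14, 3.14, 3.14].

INTERFACE

Orientations are given as a unit quaternion [x, y, z, w].
In Python, from station import manip, optics, job gives the robot as it stands.
- The arm moves only by the shell command python3 -m inch 'ROWS' [OPENING] [FORCE]. ROWS is JSON, one flat list of numbers, 4 for each row, row after row: the shift along the world's x, y, z in cm, then the turn about the world's z in rad. A call has 1 to 20 rows; each row shifts and turns the commanded pose from where the row before left it; what a row does not reach is not made up. A row lasts 1/8 s, in which the tool goes at most 62.5 mm and 10.7 degrees, less where a joint would pass 70% of its speed; a pose out of reach is approached as far as the arm can. A call with a gripper value outside its range is refused whole. OPENING is the opening in per cent of the stroke, from 0 (shut) to 100 (fully open), set as the call begins (- or left out, the last holds). The fingers move at their own pace and stop on an object; FORCE is the grip in N (left out, the last holds). Time passes only in rows, so rows that do not move let the fingers close. It gives the time, the measured TCP pose, the force and the opening at its end, in the units of the state.
- manip.sense(): the state, without advancing time (a new reading comes with each control period).
- optics.snapshot(name): name is "scene" or "top"; returns (picture, depth): 480x640x3 uint8, red, green, blue; 480x640 float32, m along the optical axis (not along the pixel's ray), 0 where there is no reading.
- optics.camera_model(name): a dict with "mtx" (3x3 intrinsics, pixels), "dist_coeffs" ([k1, k2, p1, p2, k3] as OpenCV has them; the pictures are not rectified), "camera_from_world" (4x4, takes a point from world to camera coordinates). Camera axes: x right, y up, looking along -z (the intrinsics and any distortion apply to the point x, -y, -z); pixel columns grow to the right and rows downward; lengths in m; the calibration is good to about 2 mm. A picture is of the moment at which its call begins. camera_model takes no time and is no camera call.
- job.sign_off(): hands the job in, once; it reports no verdict.
The state is a dict: "t": time; "q": joint angles; "qd": joint speeds; "tau": joint torques, N m; "tcp_pos": TCP position; "tool_rot": TCP orientation; "force": force on the tool from outside, world axes, zero at the start; "ft_torque": the same for the moment, N m; "finger_gap": opening from 0.0 (shut) to 1.0 (fully open).
Only numpy, scipy, OpenCV 4.12 (cv2) and the standard library are available. Lean on these libraries where they do the work, as an engineer would, in place of code of your own. Each camera call takes 0.05 s, during which the arm holds its last target.

TASK

Reset the relay controller: lift the moulded service cover out of the recess in its top and lay it flat, right way up, on the green mat; then take the slim straight stylus from the tool rack, reach its tip down through the round hole in the recess and press the reset button below it all the way down without forcing it. Finish while still holding the stylus with the button held fully down - do not let go - and leave the other tools and the things on the bench where they are.

Things in the scene. Friction and masses are not known exactly. Their poses are not given: they have to be found in the camera images.
- controller: relay controller, fixed; grey housing 150 x 108 mm on a plate 172 x 112 mm, green terminals (48 mm high) along both long sides. Origin: underside centre, on the mat; x along its length, z up. Raised middle 150 x 64 mm, flat top at z = 64 mm, with a recess 80 (x) x 50 (y) mm, 12 mm deep, centred at x = -20 mm, y = 0 (floor z = 52 mm), filled at the start by the cover
- cover: moulded grey service cover, loose, about 45 g, 76 (x) x 46 (y) x 12 mm thick, in the recess with 2 mm play all round, top flush with the housing. On its middle a grip bar 44 mm long (x), 12 mm thick (y), rising 17 mm above the cover's top (bar top at z = 29 mm). Origin: underside centre; axes as the controller's at the start. Lifts straight up
- hole (a point): centre of the mouth of the round hole in the recess floor, 14 mm in diameter through a 4 mm thick floor, at (-42, 0, 52) mm in the controller's frame; hidden under the cover at the start. It is the only round hole in the recess (a slide-switch bank and two tiny lights lie beside it)
- reset_button (a joint): travel of the reset button, 0 at rest to 0.006 m fully down (straight down, spring-loaded: 1.5 N to start it, 4 N fully down, then a hard stop; springs back up when released)
- button_top (a point): middle of the top of the reset button, a round cap 12 mm in diameter straight under the hole, at rest 8 mm below the hole's mouth (44 mm above the controller's origin), moving down 6 mm when pressed
- rack: tool rack, aluminium plate 50 mm (x) by 164 mm (y) on two end legs, fixed to the bench, standing 64 mm high; three 9 mm holes in a row along its y axis at y = -48, 0 and +48 mm, a tool hanging by its shoulder in each. Origin: centre of its underside, on the mat, z up
- stylus: stylus, loose, about 30 g, black, 115 mm long: round tip rod 6 mm thick, 55 mm long; collar 18 mm wide, 3 mm thick, resting on the rack plate; slim round handle 15 mm thick, 57 mm long, flat top 60 mm above the plate (tallest, slimmest of the three). Upright, tip down, in any of the three holes. Origin: tip end (9 mm above the rack's origin at the start), z towards the handle
- stylus_tip (a point): end of the stylus tip (same point as its origin)
- mat: green bench mat 780 x 1040 mm (x, y), 3 mm thick, fixed; origin at the centre of its underside on the bench (bench height z = 0, so the mat's top is at 3 mm). The controller and rack stand on it, one left and one right of the middle
- clear_spot (a point): a point on the mat's top in the middle, between the robot and the other things; the mat is always free for 70 mm around it: room for the cover
- driver1: screwdriver in the rack: fat fluted black handle 24 mm thick, with a small steel cap, 44 mm high above the rack plate; to be left alone. Origin: end of its blade
- driver2: second screwdriver in the rack, the same as driver1; to be left alone
- spool: solder spool lying flat, 52 mm across and 32 mm high, on the mat beyond the clear spot; leave alone. Origin: underside
- relay: small black relay 28 x 12 x 15 mm on the mat in the middle; leave alone. Origin: underside
- tip_cleaner: brass bowl 64 mm across, 35 mm high, near left on the mat; leave alone. Origin: underside
- screwdriver: screwdriver 170 mm long lying near right on the mat; leave alone. Origin: underside
- flux_bottle: clear bottle 40 mm across, 90 mm high, standing beyond the spool; leave alone. Origin: underside
Mind the look-alikes: they are no part of the job. What is shaped like the cover but pink is not meant.

How it is judged:
On the way, in this order (a step that is already met when the one before it is completed fails the run):
1. the cover is lifted clear of the recess (z of cover in the frame of controller above 0.07 m and contact force between the fingers and cover above 0.3 N), for 0.1 s.
2. the cover lies flat and right way up on the mat, let go (height (world z) of cover between 0.0012 and 0.0065 m and angle between cover's own z axis and vertical below 0.08 rad and linear speed of cover below 0.02 m/s and contact force between the fingers and cover below 0.05 N), for 0.2 s.
3. the stylus is lifted out of the rack (z of stylus_tip in the frame of rack above 0.068 m and contact force between the fingers and stylus above 0.5 N), for 0.1 s.
At the end, for the whole second after the job is handed in: Through the last second: the button is down by over 4.5 of its 6 mm, the stylus tip is on it through the hole (within 7 mm of its top's middle), the stylus is gripped (over 1 N), and the cover lies still, flat (within 0.08 rad) and right way up on the mat, let go (all of step 2 and value of joint reset_button above 0.0045 m and distance between stylus_tip and button_top below 0.007 m and z of stylus_tip in the frame of hole below -0.011 m and contact force between the fingers and stylus above 1 N); the arm keeps its last pose, push and grip.
It fails at once if the button or housing is forced: the stylus pushes with more than 40 N (contact force between stylus and reset_button above 40 N or contact force between stylus and controller above 40 N).
It fails at once if the cover is thrown or dropped from a height (linear speed of cover above 1.6 m/s).
It fails at once if a screwdriver in the rack is disturbed by more than 30 mm (distance of any of driver1, driver2 from where it was at the start of the episode above 0.03 m).
It fails at once if another thing on the bench is moved by more than 40 mm (distance of any of spool, relay, tip_cleaner, screwdriver, flux_bottle from where it was at the start of the episode above 0.04 m).
It also fails if it takes over 58 s, if anything falls off the work surface, if the arm or the gripper's body presses on something with over 40 N, if the wrist force passes 120 N, or if a joint passes its speed limit or range.

## Working session

There is one attempt and no reset: what is moved stays moved. The work goes in short steps, Python scripts to look and compute and a shell command to move; the robot and the scene stay as the last step left them, time stands still between calls to the robot, and variables do not carry over. Pictures are saved under pics/ and viewed, and the job is handed in when it is done.

```bash
ls; mkdir -p pics; python3 - <<'E'
from station import manip, optics, job
import cv2, numpy as np
for n in ("scene","top"):
    p,d=optics.snapshot(n)
    cv2.imwrite(f"pics/{n}0.png",p[...,::-1]); np.save(f"pics/{n}0_d.npy",d); np.save(f"pics/{n}0_p.npy",p)
    m=optics.camera_model(n); print(n,np.round(m["mtx"],1).tolist(),m["dist_coeffs"],np.round(m["camera_from_world"],3).tolist())
print(manip.sense())
E
```

```text
pics
scene [[472.3, 0.0, 311.7], [0.0, 472.3, 242.6], [0.0, 0.0, 1.0]] [-0.0347363  0.         0.         0.         0.       ] [[-0.389, 0.921, 0.002, 0.341], [-0.503, -0.214, 0.837, 0.175], [0.772, 0.325, 0.547, -1.612], [0.0, 0.0, 0.0, 1.0]]
top [[622.9, 0.0, 301.2], [0.0, 622.9, 238.3], [0.0, 0.0, 1.0]] [-0.09811904  0.          0.          0.          0.        ] [[0.021, -1.0, -0.009, -0.113], [0.993, 0.02, 0.114, -0.555], [-0.114, -0.012, 0.993, -1.737], [0.0, 0.0, 0.0, 1.0]]
{'t': 0.1, 'q': array([ 1.10050360e+00,  5.28388009e-01,  1.43373161e+00,  2.87381342e-05,
        1.18139606e+00, -1.78530822e-01]), 'qd': array([ 0.0004584 , -0.00020735, -0.00479719, -0.00026205,  0.00169697,
        0.00087593]), 'tau': array([-6.04506363e-05, -4.43306208e+01, -1.78586304e+01, -2.25871936e-04,
        3.92610178e-03,  1.05604707e-05]), 'tcp_pos': array([0.17949025, 0.59806475, 0.24943587]), 'tool_rot': array([ 1.45369422e-01,  9.89376979e-01, -9.07122140e-04, -3.19078089e-04]), 'force': array([-0.46035975, -0.06924715, -0.39728289]), 'ft_torque': array([-0.00407151,  0.00418254,  0.01852445]), 'finger_gap': 0.9971693508337877}
```

View pics/scene0.png

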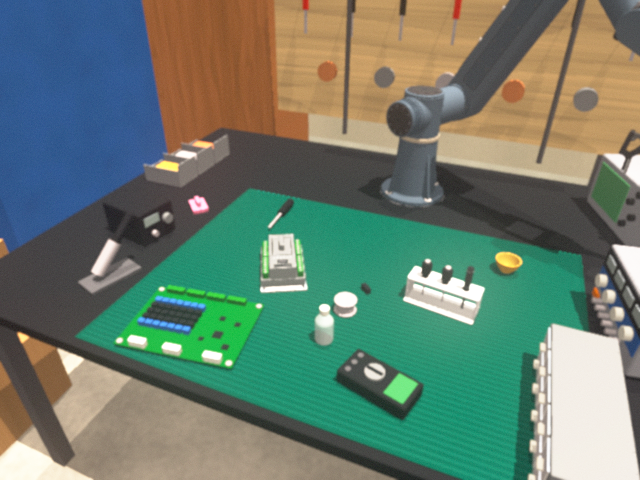

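View pics/top0.png

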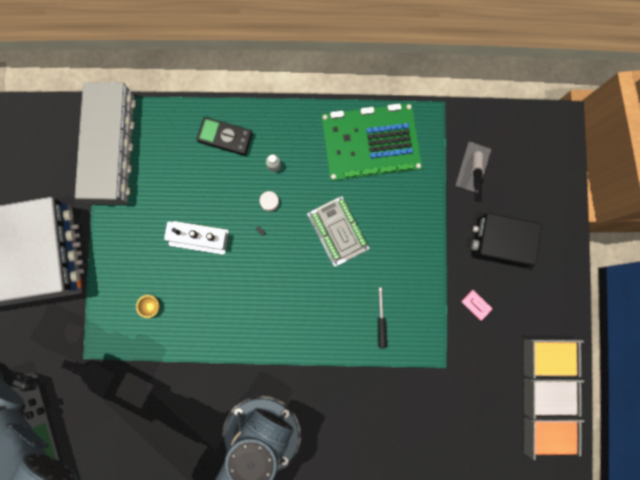

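The top view shows the controller at about (338,231), with the pink look-alike cover at (477,305). The rack is at (197,237) with three tools at (176,231), (193,234) and (210,237). In the scene view the tool at (468,275) is the tallest and slimmest. Next I'll crop closer.

```bash
cat > h.py <<'E'
import numpy as np, cv2
from station import optics
def cam(n):
    m=optics.camera_model(n); return np.array(m["mtx"]),np.array(m["dist_coeffs"]),np.array(m["camera_from_world"])
def ray(n,uv):
    K,D,T=cam(n)
    u=cv2.undistortPoints(np.array(uv,float).reshape(-1,1,2),K,D).reshape(-1,2)
    d=np.c_[u[:,0],-u[:,1],-np.ones(len(u))]
    R=T[:3,:3];t=T[:3,3]
    return -R.T@t, d@R      # world dirs, scaled to depth 1
def plane(n,uv,z):
    o,d=ray(n,uv); s=(z-o[2])/d[:,2]; return o+d*s[:,None]
def cloud(n,dep):
    v,u=np.mgrid[0:480,0:640]
    o,d=ray(n,np.c_[u.ravel(),v.ravel()])
    P=o+d*dep.ravel()[:,None]; P[dep.ravel()==0]=np.nan
    return P.reshape(480,640,3)
def proj(n,P):
    K,D,T=cam(n); P=np.atleast_2d(P); c=P@T[:3,:3].T+T[:3,3]; c=c*[1,-1,-1]
    return cv2.projectPoints(c,np.zeros(3),np.zeros(3),K,D)[0].reshape(-1,2)
def crop(p,u0,v0,u1,v1,s,f):
    cv2.imwrite(f,cv2.resize(p[v0:v1,u0:u1,::-1],None,fx=s,fy=s,interpolation=cv2.INTER_CUBIC))
E
python3 - <<'E'
from h import *
p=np.load("pics/top0_p.npy");crop(p,290,180,390,280,6,"pics/c_top_ctl.png");crop(p,150,205,250,265,8,"pics/c_top_rack.png")
s=np.load("pics/scene0_p.npy");crop(s,245,220,325,300,7,"pics/c_sc_ctl.png");crop(s,390,245,500,325,7,"pics/c_sc_rack.png")
for n in("top","scene"):
    P=cloud(n,np.load(f"pics/{n}0_d.npy"));np.save(f"pics/{n}0_P.npy",P)
    for uv in ([(342,230),(310,215),(193,234),(176,231),(269,201),(262,231)] if n=="top" else [(282,250),(468,275),(345,303),(300,220),(365,288)]): print(n,uv,P[uv[1],uv[0]].round(3))
E
```

```text
top (342, 230) [ 0.576 -0.213  0.089]
top (310, 215) [ 0.623 -0.125  0.037]
top (193, 234) [0.554 0.194 0.107]
top (176, 231) [0.56  0.239 0.119]
top (269, 201) [ 0.663 -0.006  0.028]
top (262, 231) [0.578 0.012 0.016]
scene (282, 250) [ 0.584 -0.205  0.068]
scene (468, 275) [0.573 0.243 0.113]
scene (345, 303) [ 0.682 -0.001  0.038]
scene (300, 220) [ 0.333 -0.268  0.005]
scene (365, 288) [0.587 0.018 0.018]
```

View pics/c_top_ctl.png

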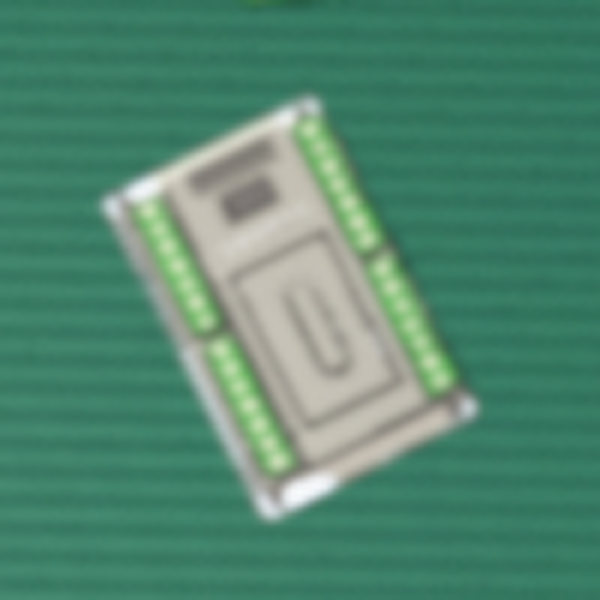

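View pics/c_top_rack.png

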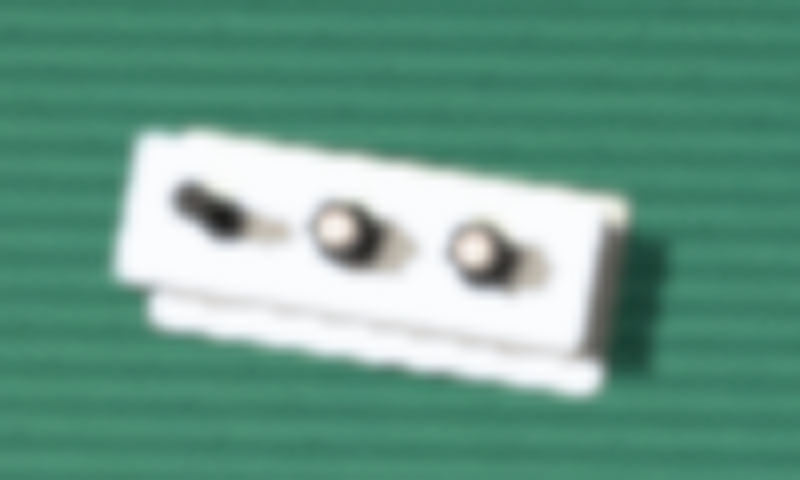

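View pics/c_sc_ctl.png

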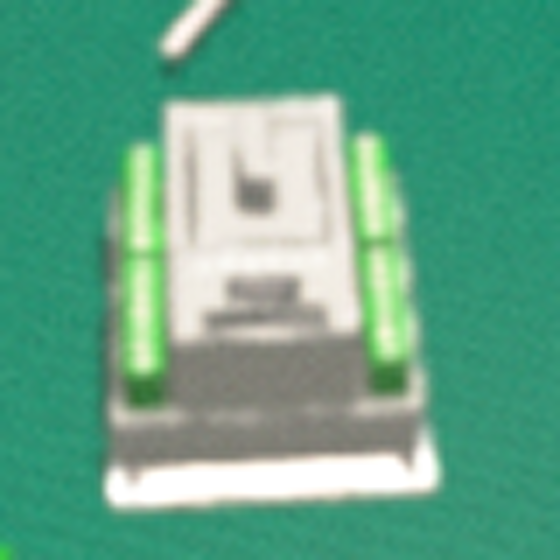

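View pics/c_sc_rack.png

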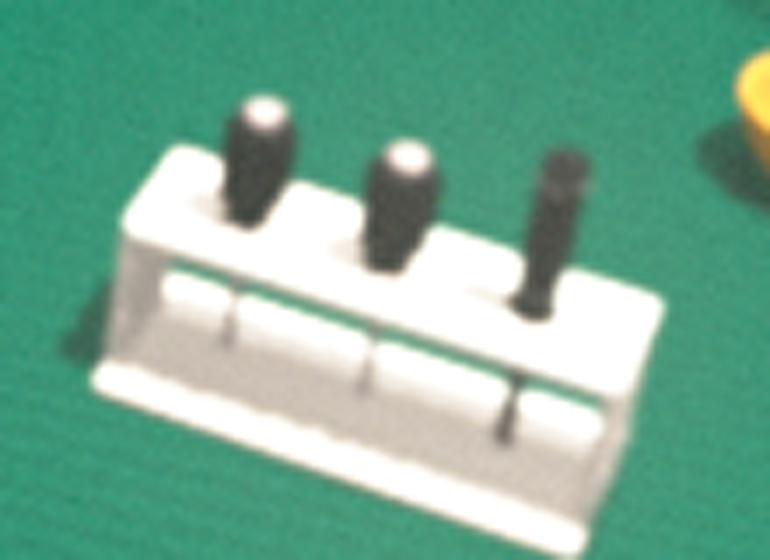

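The candidates for the cover are the grey cover in the controller at top (342,230) and the pink one at (477,305). I choose the grey one: it has the grip bar and sits in the recess.

The candidates for the stylus are the tools at top (176,231), (193,234) and (210,237). I choose the leftmost, which is scene (468,275): it is slim and tallest with a collar, while the other two have fat handles and steel caps. The crops confirm both choices.

The controller's +x axis points up-left in the top image, towards the dark labels, because the recess is offset the other way. Next I'll measure.

```bash
python3 - <<'E'
from h import *
for n,box,rb in(("top",(295,185,385,280),(150,205,245,270)),("scene",(250,220,320,300),(395,250,495,325))):
    p=np.load(f"pics/{n}0_p.npy");P=np.load(f"pics/{n}0_P.npy")
    hsv=cv2.cvtColor(p,cv2.COLOR_RGB2HSV)
    # green terminals: brighter than mat
    m=((hsv[...,0]>45)&(hsv[...,0]<68)&(hsv[...,1]>80)&(hsv[...,2]>110)).astype(np.uint8)
    b=np.zeros_like(m);b[box[1]:box[3],box[0]:box[2]]=1;m&=b
    k,l,st,ce=cv2.connectedComponentsWithStats(m)
    for i in range(1,k):
        if st[i,4]>15: print(n,"green",st[i].tolist(),ce[i].round(1),plane(n,[ce[i]],.051)[0].round(4))
    # depth: bar / flat top
    for lo,hi,nm in((.083,.11,"bar"),(.060,.073,"flat")):
        q=(P[...,2]>lo)&(P[...,2]<hi)&(b>0)
        X=P[q]; 
        if len(X)<5: continue
        r=cv2.minAreaRect(X[:,:2].astype(np.float32)*1000)
        c=X.mean(0);_,_,v=np.linalg.svd(X[:,:2]-c[:2],full_matrices=False)
        print(n,nm,len(X),c.round(4),"med z",np.median(X[:,2]).round(4),"ang",np.degrees(np.arctan(v[0,1]/v[0,0])).round(1),r)
    b[:]=0;b[rb[1]:rb[3],rb[0]:rb[2]]=1
    q=(P[...,2]>.058)&(P[...,2]<.076)&(b>0);X=P[q]
    r=cv2.minAreaRect(X[:,:2].astype(np.float32)*1000);print(n,"rackplate",len(X),np.median(X[:,2]),r)
    for lo,hi in((.085,.107),(.108,.14)):
        q=((P[...,2]>lo)&(P[...,2]<hi)&(b>0)).astype(np.uint8)
        k,l,st,ce=cv2.connectedComponentsWithStats(q)
        for i in range(1,k): print(n,"tool",lo,st[i,4],ce[i].round(1),P[l==i].mean(0).round(4))
    g=((hsv[...,0]>65)&(hsv[...,0]<90)&(hsv[...,1]>100)).astype(np.uint8)
    print(n,"mat z",np.nanmedian(P[g>0][:,2]))
E
```

```text
top green [340, 200, 14, 21, 62] [346.4 209.9] [ 0.638  -0.2269  0.051 ]
top green [316, 216, 11, 19, 51] [320.5 225.7] [ 0.5914 -0.1546  0.051 ]
top green [354, 223, 13, 23, 78] [359.2 234.5] [ 0.5688 -0.264   0.051 ]
top green [328, 237, 10, 18, 32] [332.2 245.1] [ 0.5375 -0.1884  0.051 ]
top bar 37 [ 0.566  -0.2148  0.0869] med z 0.0862 ang 21.7 ((565.1475830078125, -215.39837646484375), (40.461639404296875, 11.556941032409668), 27.286128997802734)
top flat 993 [ 0.5839 -0.2055  0.0665] med z 0.0664 ang 28.2 ((582.9177856445312, -204.69015502929688), (150.62844848632812, 79.82640838623047), 28.338499069213867)
top rackplate 853 0.06759210154874506 ((556.2774658203125, 197.06460571289062), (167.16854858398438, 50.995052337646484), 82.08821105957031)
top tool 0.085 12 [176.7 231.8] [0.5606 0.2411 0.0978]
top tool 0.085 3 [191. 230.] [0.5653 0.2002 0.1049]
top tool 0.085 17 [195.2 233.8] [0.5557 0.1893 0.0995]
top tool 0.085 1 [189. 232.] [0.5596 0.2054 0.1055]
top tool 0.085 1 [192. 232.] [0.5599 0.1973 0.1044]
top tool 0.085 6 [206.  235.2] [0.552  0.1585 0.104 ]
top tool 0.085 23 
[... 948 characters left out ...]
205.39312744140625), (158.01959228515625, 63.5673828125), 27.17168426513672)
scene rackplate 976 0.06801605982633313 ((557.8619384765625, 196.03836059570312), (165.31626892089844, 59.41109085083008), 81.39602661132812)
scene tool 0.085 91 [426.3 267.8] [0.5585 0.1502 0.0966]
scene tool 0.085 92 [446.8 274.5] [0.5651 0.198  0.0961]
scene tool 0.085 1 [451. 268.] [0.5513 0.2036 0.1064]
scene tool 0.085 54 [467.8 280.6] [0.5696 0.2449 0.0961]
scene tool 0.108 32 [427.5 261.7] [0.5536 0.1503 0.1106]
scene tool 0.108 1 [424. 264.] [0.5625 0.1443 0.1083]
scene tool 0.108 36 [448.1 268.2] [0.5605 0.198  0.1105]
scene tool 0.108 67 [469.8 271.1] [0.5681 0.2445 0.1211]
scene mat z 0.00445561614311385
```

The measurements hold up:

| Item | Measured | Expected |
|---|---|---|
| Flat top height | z ≈ 0.067 | 0.067 |
| Grip bar | (0.567, -0.215), 42 x 11 mm, z ≈ 0.085, yaw ≈ 27.5° | 44 x 12 mm, z 0.084 |
| Rack plate | z ≈ 0.067, 165 x 51 mm | 0.067, 164 x 50 mm |
| Stylus | (0.564, 0.244) | 48 mm from the rack centre, fits |

Jaws go along -62.5°, so the turn is -2.37 rad. I'm moving above the bar.

```bash
python3 -m inch '[2.15,-4.52,-0.25,-0.1317, 2.15,-4.52,-0.25,-0.1317, 2.15,-4.52,-0.25,-0.1317, 2.15,-4.52,-0.25,-0.1317, 2.15,-4.52,-0.25,-0.1317, 2.15,-4.52,-0.25,-0.1317, 2.15,-4.52,-0.25,-0.1317, 2.15,-4.52,-0.25,-0.1317, 2.15,-4.52,-0.25,-0.1317, 2.15,-4.52,-0.25,-0.1317, 2.15,-4.52,-0.25,-0.1317, 2.15,-4.52,-0.25,-0.1317, 2.15,-4.52,-0.25,-0.1317, 2.15,-4.52,-0.25,-0.1317, 2.15,-4.52,-0.25,-0.1317, 2.15,-4.52,-0.25,-0.1317, 2.15,-4.52,-0.25,-0.1317, 2.15,-4.52,-0.25,-0.1317, 0,0,0,0, 0,0,0,0]' 50 30
```

```text
t: 2.6
tcp_pos: [0.5658, -0.2144, 0.2046]
tool_rot: [0.971, 0.237, -0.001, -0.001]
force: [-0.2, -0.1, 0.8]
finger_gap: 0.502
```

```bash
python3 -m inch '[0.1,0,-2.5,0, 0,0,-2.5,0, 0,0,-2.5,0, 0,0,-2.0,0, 0,0,-1.2,0, 0,0,-0.6,0, 0,0,0,0, 0,0,0,0]' 50 30; python3 -m inch '[0,0,0,0, 0,0,0,0, 0,0,0,0, 0,0,0,0]' 0 30
```

```text
t: 3.6
tcp_pos: [0.5682, -0.2152, 0.0931]
tool_rot: [0.971, 0.237, 0.001, 0.0]
force: [-0.4, -0.1, 0.1]
finger_gap: 0.502
t: 4.1
tcp_pos: [0.5681, -0.2153, 0.0929]
tool_rot: [0.971, 0.237, 0.0, 0.0]
force: [-0.1, -0.5, 4.4]
finger_gap: 0.134
```

```bash
python3 -m inch '[0,0,0,0, 0,0,0.3,0, 0,0,0.8,0, 0,0,1.5,0, 0,0,1.5,0, 0,0,1.5,0, 0,0,1.0,0, 0,0,0,0, 0,0,0,0]' 0 30; python3 - <<'E'
from h import *
for n in("top","scene"):
    p,d=optics.snapshot(n);crop(p,*((270,160,410,300,4) if n=="top" else (220,180,360,300,5)),f"pics/lift_{n}.png")
E
```

```text
t: 5.22
tcp_pos: [0.5674, -0.2148, 0.158]
tool_rot: [0.971, 0.237, -0.0, -0.0]
force: [-0.3, -0.2, -0.3]
finger_gap: 0.129
```

View pics/lift_scene.png

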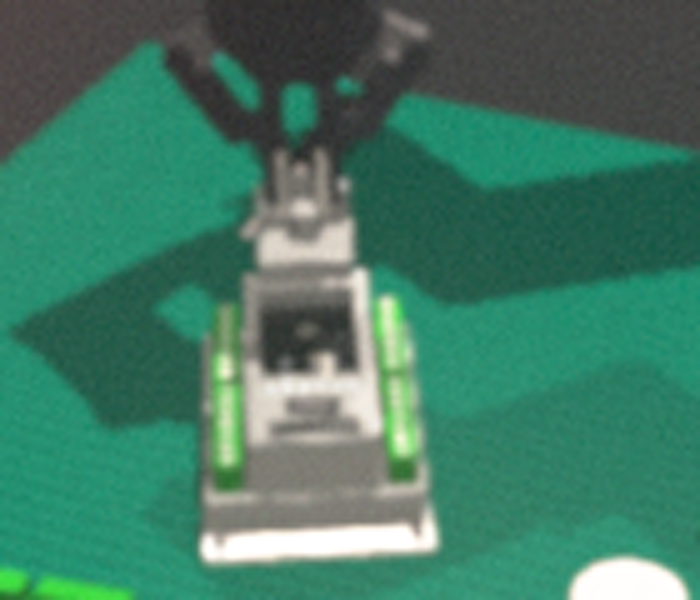

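The picture shows the cover held by its bar at crop (305,235), with the recess open below it at (310,330). Next I carry it to (0.45, 0).

```bash
python3 -m inch '[-0.7,1.3,0,0, -1.4,2.6,0,0, -1.9,3.5,0,0, -1.9,3.5,0,0, -1.9,3.5,0,0, -1.9,3.5,0,0, -1.3,2.3,0,0, -0.7,1.3,0,0, 0,0,-1.5,0, 0,0,-2.5,0, 0,0,-2.5,0, 0,0,-2.5,0, 0,0,-1.3,0, 0,0,-0.6,0, 0,0,0,0, 0,0,0,0, 0,0,0,0]' 0 30
```

```text
t: 7.45
tcp_pos: [0.4511, -0.0001, 0.0499]
tool_rot: [0.971, 0.237, 0.001, 0.0]
force: [0.6, 0.0, -0.8]
finger_gap: 0.128
```

```bash
python3 -m inch '[0,0,-0.4,0, 0,0,-0.3,0, 0,0,-0.1,0, 0,0,0,0, 0,0,0,0]' 0 30;python3 -m inch '[0,0,-0.1,0, 0,0,0,0, 0,0,0,0]' 0 30
```

```text
t: 8.07
tcp_pos: [0.4507, -0.0, 0.0413]
tool_rot: [0.971, 0.237, -0.0, -0.0]
force: [-0.5, 0.1, -1.4]
finger_gap: 0.128
t: 8.45
tcp_pos: [0.4508, -0.0, 0.0409]
tool_rot: [0.971, 0.237, 0.0, 0.0]
force: [-0.9, 0.1, 4.8]
finger_gap: 0.123
```

The force now reads 4.8 N up at the expected height, so the cover is resting on the mat. I'll release it and rise.

```bash
python3 -m inch '[0,0,0,0, 0,0,0,0, 0,0,0,0, 0,0,1.0,0, 0,0,2.5,0, 0,0,4,0, 0,0,5,0, 0,0,3,0, 0,0,0,0]' 50 30
python3 - <<'E'
from h import *
for n in("top","scene"):
    p,d=optics.snapshot(n);np.save(f"pics/{n}1_p.npy",p);np.save(f"pics/{n}1_d.npy",d);cv2.imwrite(f"pics/rel_{n}.png",p[...,::-1])
E
```

```text
t: 9.57
tcp_pos: [0.4521, -0.0003, 0.198]
tool_rot: [0.971, 0.237, 0.003, 0.002]
force: [-0.0, 0.0, -0.7]
finger_gap: 0.501
```

View pics/rel_scene.png

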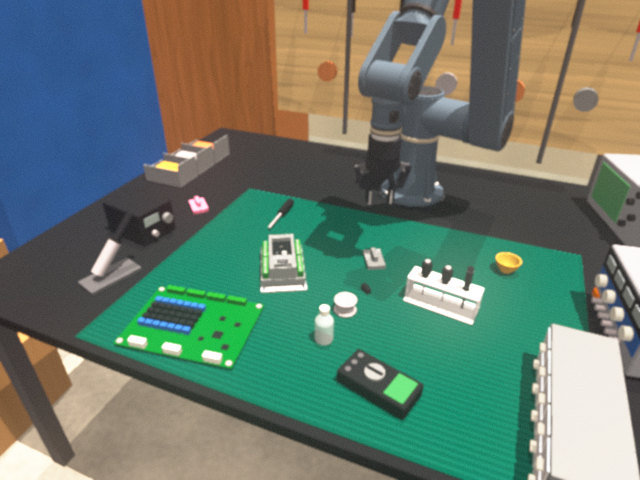

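View pics/rel_top.png

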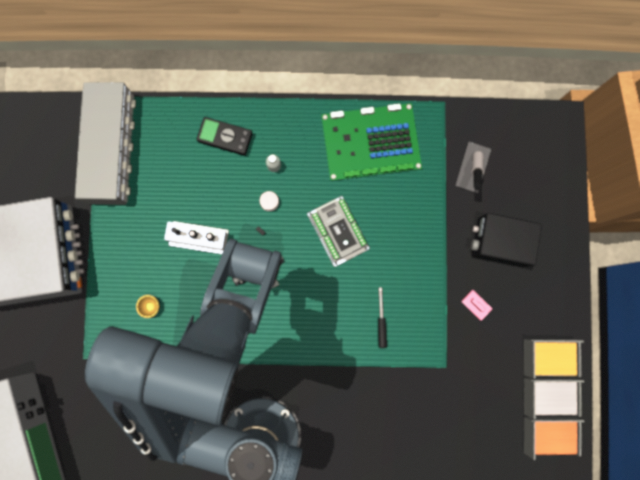

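The cover lies flat and right way up at scene (374,258). The recess at top (344,236) is now open. Next I'll crop in to find the hole and check the cover's height.

```bash
python3 - <<'E'
from h import *
p=np.load("pics/top1_p.npy");crop(p,315,205,375,265,10,"pics/hole_top.png")
s=np.load("pics/scene1_p.npy");crop(s,255,225,315,285,10,"pics/hole_sc.png");crop(s,340,230,410,290,8,"pics/cov_sc.png")
P=cloud("scene",np.load("pics/scene1_d.npy"))
b=P[235:280,350:400].reshape(-1,3);q=b[(b[:,2]>.010)&(b[:,2]<.02)];print("cover top",len(q),q.mean(0).round(4));
A=np.c_[q[:,:2]-q[:,:2].mean(0),np.ones(len(q))];print("slope",np.linalg.lstsq(A,q[:,2],rcond=None)[0].round(3))
q=b[(b[:,2]>.025)];print("bar",len(q),q.mean(0).round(4),cv2.minAreaRect(q[:,:2].astype(np.float32)*1000))
# expected hole pixel
y=np.radians(27.5);c=np.array([.5838,-.2065])
h=c-.042*np.array([np.cos(y),np.sin(y)]);print("pred hole",h.round(4))
for n in("top","scene"):print(n,proj(n,[[*h,.055]]).round(1))
E
```

```text
cover top 252 [0.4584 0.0009 0.016 ]
slope [-0.013  0.005  0.016]
bar 59 [4.563e-01 2.000e-04 3.200e-02] ((453.40557861328125, -0.8970613479614258), (41.673606872558594, 11.61931037902832), 27.014732360839844)
pred hole [ 0.5465 -0.2259]
top [[345.7 242. ]]
scene [[281.2 244.9]]
```

View pics/hole_top.png

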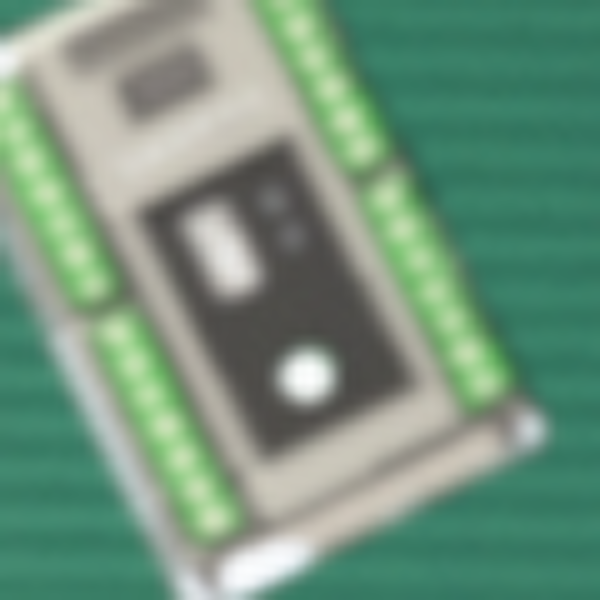

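View pics/hole_sc.png

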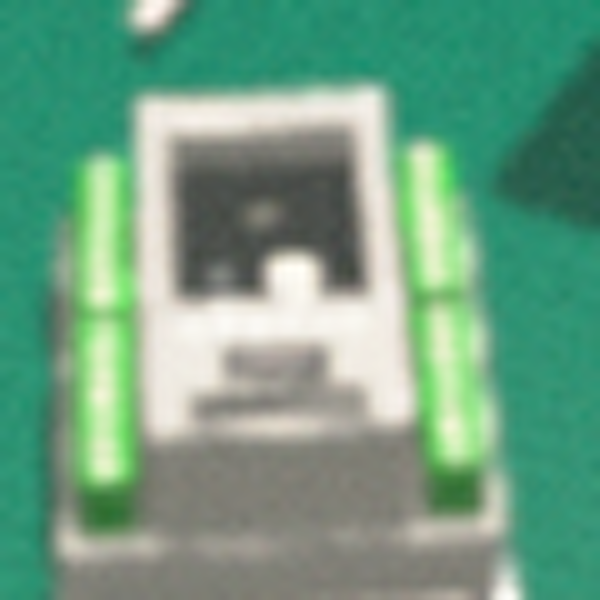

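View pics/cov_sc.png

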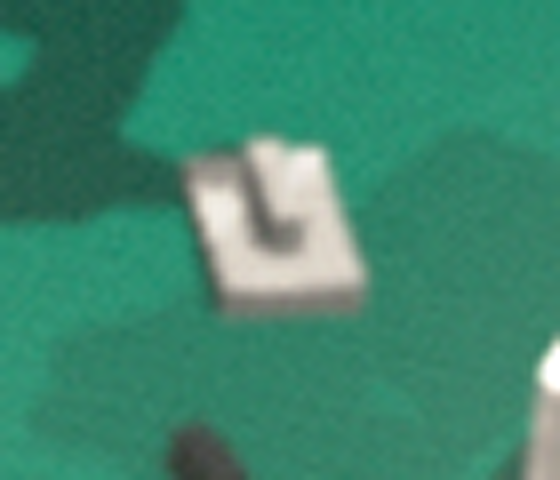

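```bash
python3 - <<'E'
from h import *
def cent(n,box,thr,rel):
    p=np.load(f"pics/{n}1_p.npy");g=cv2.cvtColor(p,cv2.COLOR_RGB2GRAY).astype(float)
    u0,v0,u1,v1=box;s=g[v0:v1,u0:u1];w=np.clip(s-thr,0,None);v,u=np.mgrid[v0:v1,u0:u1]
    print(n,s.round().astype(int).tolist()) if rel else 0
    return np.array([(w*u).sum()/w.sum(),(w*v).sum()/w.sum()])
a=cent("top",(340,237,351,248),110,0);b=cent("scene",(278,243,284,248),100,1)
print(a,b)
for z in(.047,.055):print(z,plane("top",[a],z)[0].round(4),plane("scene",[b],z)[0].round(4))
# recess dark outline in top at floor z=.055
p=np.load("pics/top1_p.npy");g=cv2.cvtColor(p,cv2.COLOR_RGB2GRAY)
m=np.zeros_like(g);m[215:255,325:360]=(g[215:255,325:360]<115)
k,l,st,ce=cv2.connectedComponentsWithStats(m);i=1+np.argmax(st[1:,4])
v,u=np.nonzero(l==i);W=plane("top",np.c_[u,v],.055)[:,:2]
print("recess",st[i].tolist(),cv2.minAreaRect((W*1000).astype(np.float32)))
o1,d1=ray("top",[a]);o2,d2=ray("scene",[b])
A=np.c_[d1[0],-d2[0]];s=np.linalg.lstsq(A,o2-o1,rcond=None)[0];print("tri",(o1+s[0]*d1[0]).round(4),(o2+s[1]*d2[0]).round(4))
E
```

```text
scene [[78, 78, 77, 75, 78, 74], [77, 75, 77, 81, 79, 76], [80, 90, 102, 111, 100, 86], [82, 98, 121, 127, 111, 91], [81, 93, 109, 110, 96, 83]]
[345.40160321 242.36673347] [280.76923077 246.06593407]
0.047 [ 0.5463 -0.2256  0.047 ] [ 0.5412 -0.23    0.047 ]
0.055 [ 0.5454 -0.2252  0.055 ] [ 0.552  -0.2244  0.055 ]
recess [329, 219, 27, 31, 358] ((568.2794189453125, -215.557861328125), (76.9318618774414, 45.28009033203125), 27.353164672851562)
tri [ 0.5458 -0.2254  0.0508] [ 0.5466 -0.2272  0.051 ]
```

The hole is at (0.546, -0.2255). That agrees with the controller-frame prediction of (0.5465, -0.2259) and with the two-view triangulation at z ≈ 0.051. Next I move above the stylus, turning +0.948 rad.

```bash
python3 -m inch '[0.6,1.2,0,0.05, 1.2,2.6,0,0.1, 1.4,3.0,0,0.12, 1.4,3.0,0,0.12, 1.4,3.0,0,0.12, 1.4,3.0,0,0.12, 1.4,3.0,0,0.12, 1.2,2.9,0,0.1, 0.8,1.7,0,0.1, 0.4,0,0,0, 0,0,0,0, 0,0,0,0]' 50 30
python3 - <<'E'
from h import *
p,d=optics.snapshot("scene");crop(p,390,180,520,320,4,"pics/pre_sty.png")
p,d=optics.snapshot("top");crop(p,130,180,270,280,5,"pics/pre_sty_t.png")
E
```

```text
t: 11.18
tcp_pos: [0.5622, 0.2332, 0.1948]
tool_rot: [0.756, 0.655, -0.001, -0.0]
force: [0.0, -0.1, -0.2]
finger_gap: 0.502
```

View pics/pre_sty.png

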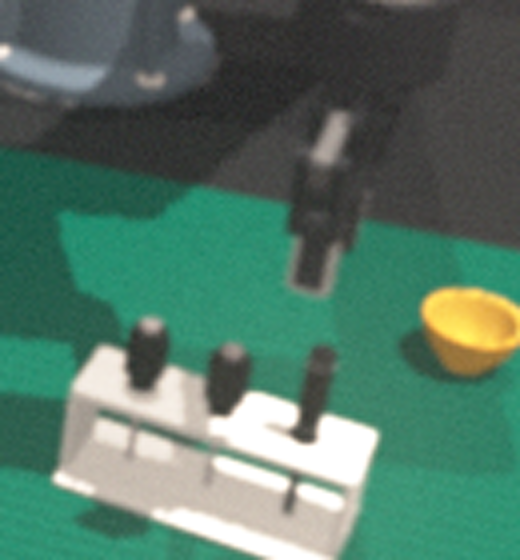

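The jaws hang above and slightly to the driver side of the stylus, with y short by 11 mm. I'll correct that, then descend.

```bash
python3 -m inch '[0.22,0.8,0,0, 0,0.3,0,0, 0,0,0,0, 0,0,-2,0, 0,0,-2,0, 0,0,0,0, 0,0,0,0]' 50 30
python3 - <<'E'
from h import *
p,d=optics.snapshot("scene");crop(p,410,200,500,320,5,"pics/pre_sty2.png")
E
```

```text
t: 12.15
tcp_pos: [0.5654, 0.2451, 0.1559]
tool_rot: [0.755, 0.655, 0.0, 0.0]
force: [0.4, 0.1, 0.9]
finger_gap: 0.497
```

View pics/pre_sty2.png

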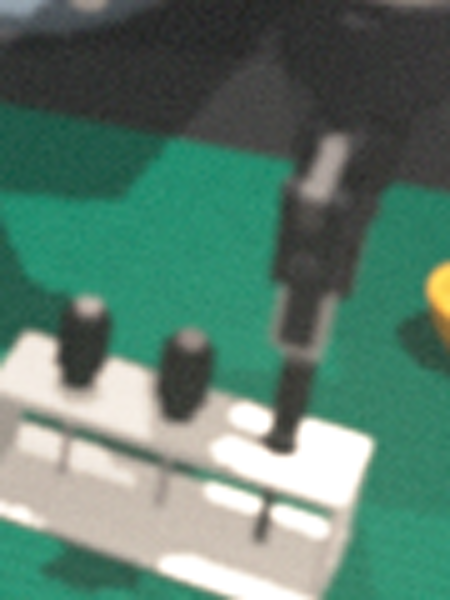

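The near finger lines up with the stylus axis, so I descend and grip.

```bash
python3 -m inch '[0,0,-1.5,0, 0,0,-1.5,0, 0,0,-1.4,0, 0,0,-0.8,0, 0,0,-0.2,0, 0,0,0,0, 0,0,0,0]' 50 30
python3 -m inch '[0,0,0,0, 0,0,0,0, 0,0,0,0, 0,0,0,0]' 0 50
```

```text
t: 13.08
tcp_pos: [0.5653, 0.2451, 0.1018]
tool_rot: [0.755, 0.655, 0.0, 0.0]
force: [0.9, -0.2, 0.3]
finger_gap: 0.501
t: 13.58
tcp_pos: [0.5651, 0.245, 0.1016]
tool_rot: [0.755, 0.655, 0.0, 0.0]
force: [-0.8, 0.3, 2.8]
finger_gap: 0.164
```

The gap is ≈ 14 mm, which fits the 15 mm handle. I'm lifting it straight up.

```bash
python3 -m inch '[0,0,0.5,0, 0,0,1,0, 0,0,1.5,0, 0,0,1.5,0, 0,0,1.5,0, 0,0,1.5,0, 0,0,1.5,0, 0,0,1,0, 0,0,0.5,0, 0,0,0,0, 0,0,0,0]' 0 50
python3 - <<'E'
from h import *
p,d=optics.snapshot("scene");crop(p,390,180,520,320,4,"pics/sty_up.png")
p,d=optics.snapshot("top");crop(p,130,180,270,280,5,"pics/sty_upt.png")
E
```

```text
t: 14.95
tcp_pos: [0.5645, 0.2449, 0.2057]
tool_rot: [0.755, 0.655, -0.001, -0.0]
force: [-0.4, 0.6, -0.8]
finger_gap: 0.162
```

View pics/sty_up.png

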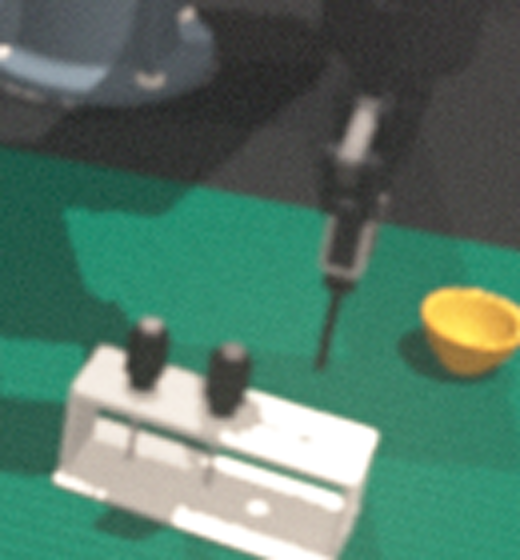

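The stylus is out of the rack with its tip at scene (470,271) and both drivers untouched. Now I carry it above the hole.

```bash
python3 -m inch '[0,-1,0,0, -0.1,-2.2,0,0, -0.15,-3.6,0,0, -0.2,-4,0,0, -0.2,-4,0,0, -0.2,-4,0,0, -0.2,-4,0,0, -0.2,-4,0,0, -0.2,-4,0,0, -0.15,-4,0,0, -0.15,-4,0,0, -0.1,-3.6,0,0, 0,-2.2,0,0, 0,-1.4,0,0, 0,-1,0,0, 0,0,-1,0, 0,0,-1,0, 0,0,0,0, 0,0,0,0, 0,0,0,0]' 0 50
python3 - <<'E'
from h import *
from station import manip
print(manip.sense()["tcp_pos"],manip.sense()["q"])
for n in("top","scene"):
    p,d=optics.snapshot(n);np.save(f"pics/{n}2_p.npy",p)
    crop(p,*((300,195,390,285,6) if n=="top" else (245,190,325,290,6)),f"pics/hov_{n}.png")
E
```

```text
t: 17.55
tcp_pos: [0.5467, -0.2249, 0.1866]
tool_rot: [0.755, 0.655, 0.0, 0.0]
force: [0.5, -0.7, -0.9]
finger_gap: 0.16
[ 0.5467391  -0.2248658   0.18659827] [-5.79088675e-01  5.60814907e-01  1.58146784e+00  2.20389919e-05
  9.98685498e-01 -4.37923236e-01]
```

View pics/hov_scene.png

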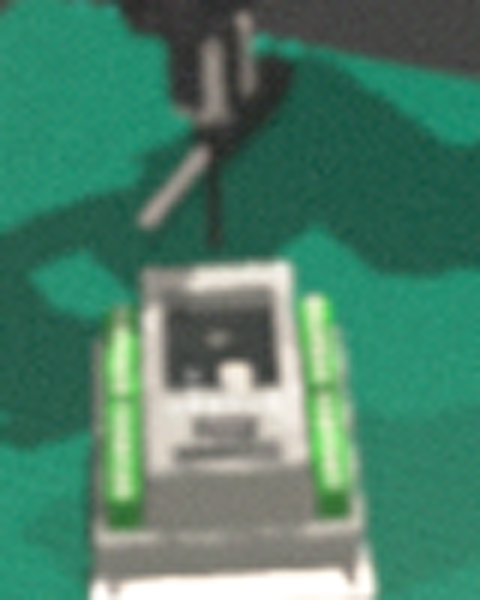

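View pics/hov_top.png

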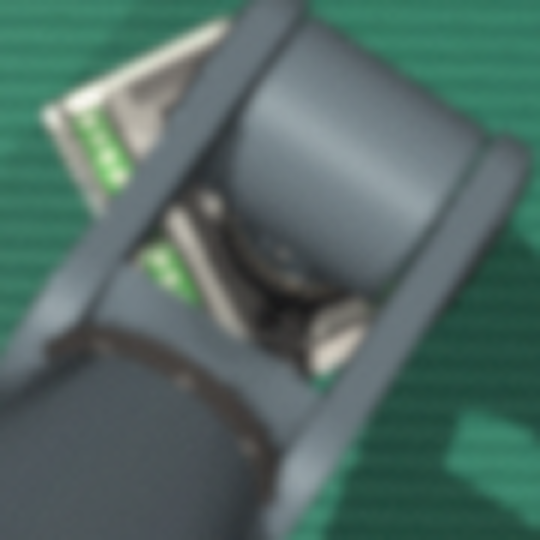

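The stylus hangs over the hole: in the scene view the tip is at about (280.3,230.4) and the hole at (280.8,246). I'll compare those pixels with the projections of the commanded poses to remove any calibration bias.

```bash
python3 - <<'E'
from h import *
p=np.load("pics/scene2_p.npy");g=cv2.cvtColor(p,cv2.COLOR_RGB2GRAY)
print(p[212:238,274:288,1].tolist().__str__().replace("],","],\n"))
T=np.array([.5467,-.2249])
for z in(.187,.13,.112,.097,.055,.047):print(z,proj("scene",[[*T,z]]).round(2))
h=np.array([.546,-.2255]);print("hole",proj("scene",[[*h,.055],[*h,.047]]).round(2))
print("d/dx,dy,dz per mm",[(proj("scene",[np.r_[T,.097]+e])-proj("scene",[[*T,.097]])).round(3)[0].tolist() for e in np.eye(3)*.001])
E
```

```text
[[121, 112, 89, 65, 51, 54, 48, 52, 55, 54, 47, 47, 57, 69],
 [106, 93, 81, 68, 64, 58, 44, 50, 51, 45, 48, 57, 68, 77],
 [94, 91, 90, 92, 95, 82, 56, 48, 47, 56, 55, 62, 72, 86],
 [94, 91, 110, 124, 128, 101, 59, 42, 51, 53, 66, 74, 84, 86],
 [87, 102, 125, 146, 137, 104, 61, 56, 57, 67, 75, 79, 87, 86],
 [98, 122, 143, 145, 128, 87, 53, 59, 69, 77, 81, 88, 93, 86],
 [114, 141, 146, 133, 107, 75, 53, 61, 75, 81, 91, 92, 92, 92],
 [137, 147, 134, 108, 86, 61, 53, 65, 83, 88, 93, 88, 88, 94],
 [145, 139, 117, 94, 73, 62, 55, 70, 86, 88, 91, 94, 93, 91],
 [141, 118, 98, 84, 72, 68, 54, 67, 84, 94, 95, 89, 94, 93],
 [124, 95, 82, 79, 75, 66, 55, 64, 83, 91, 90, 91, 92, 93],
 [102, 89, 80, 86, 83, 69, 60, 65, 84, 92, 94, 86, 90, 92],
 [87, 83, 86, 88, 80, 70, 60, 66, 82, 90, 94, 90, 92, 91],
 [81, 87, 89, 90, 88, 72, 61, 67, 82, 90, 92, 91, 90, 92],
 [81, 90, 95, 90, 89, 76, 59, 64, 81, 90, 93, 89, 90, 92],
 [84, 91, 91, 93, 87, 76, 63, 63, 85, 92, 95, 88, 92, 92],
 [87, 90, 87, 90, 90, 76, 59, 69, 83, 88, 91, 88, 90, 92],
 [86, 92, 90, 93, 90, 73, 60, 70, 77, 91, 88, 91, 89, 92],
 [94, 91, 92, 92, 87, 74, 67, 69, 78, 88, 94, 90, 91, 91],
 [92, 93, 90, 89, 94, 82, 76, 77, 88, 86, 93, 90, 88, 92],
 [91, 93, 94, 90, 91, 91, 86, 88, 97, 93, 94, 93, 97, 95],
 [92, 93, 98, 102, 107, 109, 110, 111, 115, 116, 122, 122, 138, 137],
 [110, 109, 116, 138, 158, 162, 162, 172, 176, 172, 175, 181, 198, 201],
 [131, 137, 152, 183, 209, 214, 217, 218, 225, 223, 220, 226, 230, 228],
 [149, 154, 179, 201, 226, 231, 229, 229, 227, 228, 225, 226, 226, 223],
 [142, 158, 187, 213, 222, 217, 211, 208, 210, 202, 195, 185, 185, 184]]
0.187 [[279.72 200.19]]
0.13 [[280.51 220.2 ]]
0.112 [[280.75 226.31]]
0.097 [[280.95 231.32]]
0.055 [[281.5 245. ]]
0.047 [[281.6  247.55]]
hole [[281.41 244.82]
 [281.51 247.36]]
d/dx,dy,dz per mm [[-0.172, 0.189], [0.351, 0.081], [-0.013, -0.332]]
```

The tip's pixel offset from its prediction is -0.55 and the hole's is -0.67, so they agree to within about 0.5 mm. I'll shift y by -0.6 mm, lower the tip into the recess and look again.

```bash
python3 -m inch '[0,-0.06,-0.8,0, 0,0,-1.2,0, 0,0,-0.8,0, 0,0,-0.5,0, 0,0,0,0, 0,0,0,0]' 0 50
python3 - <<'E'
from h import *
p,d=optics.snapshot("scene");crop(p,255,205,315,265,10,"pics/low_scene.png")
E
```

```text
t: 18.4
tcp_pos: [0.5467, -0.2258, 0.1535]
tool_rot: [0.755, 0.655, 0.0, 0.0]
force: [-0.0, 0.3, -0.4]
finger_gap: 0.159
```

View pics/low_scene.png

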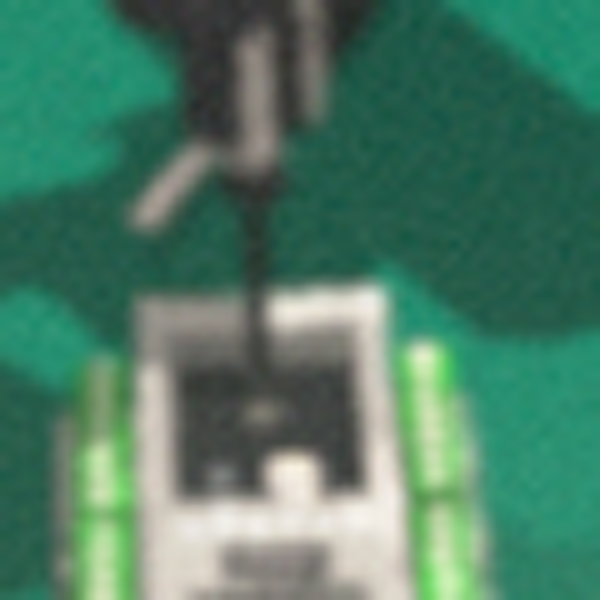

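The rod at crop (258,365) points straight at the hole at (264,412). I continue in small steps while watching the force.

```bash
python3 -m inch '[0,0,-0.3,0, 0,0,-0.3,0, 0,0,-0.3,0, 0,0,0,0, 0,0,0,0]' 0 50; python3 -m inch '[0,0,-0.2,0, 0,0,-0.1,0, 0,0,0,0, 0,0,0,0]' 0 50
```

```text
t: 19.08
tcp_pos: [0.5465, -0.2256, 0.1443]
tool_rot: [0.755, 0.655, 0.0, 0.0]
force: [-0.4, -0.4, -0.3]
finger_gap: 0.158
t: 19.58
tcp_pos: [0.5465, -0.2256, 0.1413]
tool_rot: [0.755, 0.655, 0.0, -0.0]
force: [0.9, -0.2, -0.4]
finger_gap: 0.161
```

The tip is about 3 mm below the hole's mouth with no contact force, so it is in the hole. Next I descend to the button.

```bash
python3 -m inch '[0,0,-0.2,0, 0,0,-0.2,0, 0,0,0,0, 0,0,0,0]' 0 50; python3 -m inch '[0,0,-0.2,0, 0,0,0,0, 0,0,0,0]' 0 50;  python3 -m inch '[0,0,-0.1,0, 0,0,0,0, 0,0,0,0]' 0 50
```

```text
t: 20.08
tcp_pos: [0.5464, -0.2256, 0.1373]
tool_rot: [0.755, 0.655, -0.0, -0.0]
force: [0.4, -0.5, -1.2]
finger_gap: 0.164
t: 20.45
tcp_pos: [0.5466, -0.2257, 0.1355]
tool_rot: [0.755, 0.655, 0.0, 0.0]
force: [-0.5, -0.8, 2.0]
finger_gap: 0.159
t: 20.82
tcp_pos: [0.5466, -0.2257, 0.1344]
tool_rot: [0.755, 0.655, 0.0, 0.0]
force: [-0.2, -0.4, 1.7]
finger_gap: 0.162
```

```bash
for i in 1; do python3 -m inch '[0,0,-0.1,0, 0,0,-0.1,0, 0,0,0,0, 0,0,0,0]' 0 50; python3 -m inch '[0,0,-0.1,0, 0,0,0,0, 0,0,0,0]' 0 50; python3 -m inch '[0,0,-0.05,0, 0,0,0,0, 0,0,0,0]' 0 50; done
```

```text
t: 21.32
tcp_pos: [0.5466, -0.2257, 0.1324]
tool_rot: [0.755, 0.655, 0.0, 0.0]
force: [0.4, 0.1, 2.4]
finger_gap: 0.161
t: 21.7
tcp_pos: [0.5466, -0.2257, 0.1314]
tool_rot: [0.755, 0.655, 0.0, 0.0]
force: [0.8, -0.5, 2.5]
finger_gap: 0.163
t: 22.08
tcp_pos: [0.5466, -0.2257, 0.1309]
tool_rot: [0.755, 0.655, 0.0, 0.0]
force: [1.1, -0.3, 3.5]
finger_gap: 0.158
```

```bash
python3 -m inch '[0,0,-0.05,0, 0,0,0,0, 0,0,0,0]' 0 50; python3 -m inch '[0,0,-0.03,0, 0,0,0,0, 0,0,0,0]' 0 50
```

```text
t: 22.45
tcp_pos: [0.5466, -0.2257, 0.1305]
tool_rot: [0.755, 0.655, 0.0, 0.0]
force: [1.4, 0.5, 4.9]
finger_gap: 0.16
t: 22.82
tcp_pos: [0.5466, -0.2258, 0.1304]
tool_rot: [0.755, 0.655, 0.0, 0.0]
force: [-0.2, 0.2, 6.6]
finger_gap: 0.159
```

```bash
python3 -m inch '[0,0,-0.03,0, 0,0,0,0, 0,0,0,0, 0,0,0,0]' 0 50; python3 -m inch '[0,0,0,0, 0,0,0,0, 0,0,0,0, 0,0,0,0]' 0 50
python3 - <<'E'
from h import *
from station import manip
p,d=optics.snapshot("scene");cv2.imwrite("pics/fin.png",p[...,::-1]);crop(p,255,205,315,265,10,"pics/fin_c.png")
P=cloud("scene",d);b=P[235:280,350:400].reshape(-1,3);q=b[(b[:,2]>.010)&(b[:,2]<.02)];print("cover top",len(q),q.mean(0).round(4))
print(manip.sense()["tcp_pos"],manip.sense()["force"])
E
```

```text
t: 23.32
tcp_pos: [0.5466, -0.2258, 0.1304]
tool_rot: [0.755, 0.655, 0.0, 0.0]
force: [-0.6, 0.5, 8.1]
finger_gap: 0.163
t: 23.82
tcp_pos: [0.5466, -0.2258, 0.1304]
tool_rot: [0.755, 0.655, 0.0, 0.0]
force: [0.4, 0.2, 7.2]
finger_gap: 0.162
cover top 253 [0.4586 0.001  0.0164]
[ 0.54660926 -0.22574237  0.13036927] [-0.4731789   0.20604666  7.86716285]
```

View pics/fin.png

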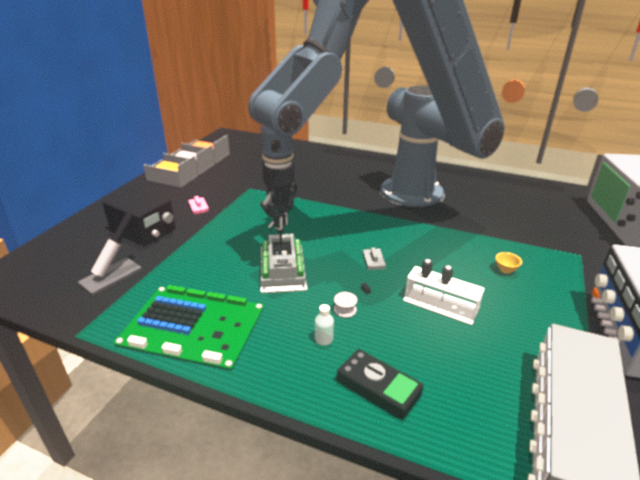

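View pics/fin_c.png

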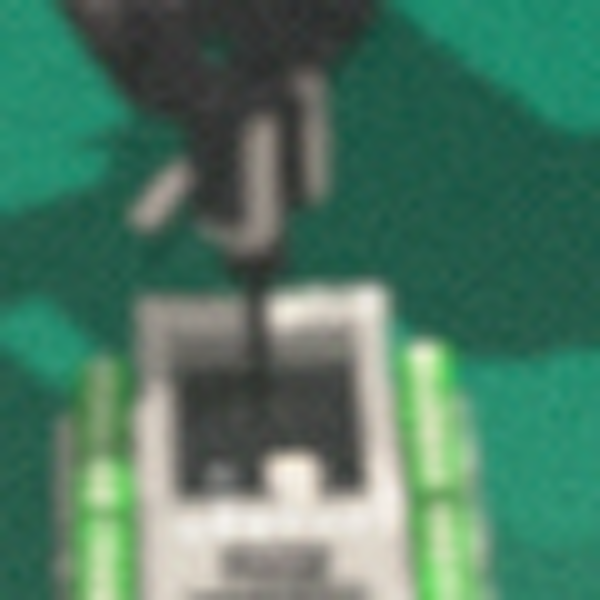

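The rod goes into the hole at crop (260,400). The TCP stands at the hard stop at 0.1304 (0.1306 predicted) with a steady ~8 N. The cover is flat at scene (374,258), and the other things are in place. I'm handing the job in.

```bash
python3 -c "
from station import job
print(job.sign_off())"
```

```text
the job is handed in; nothing more can be done
None
```

I lifted the grey service cover out by its bar and laid it flat on the mat at about (0.45, 0). I then took the stylus from the rack, put its tip through the hole and pressed the button down. I handed the job in at about t = 24 s, still gripping the stylus at 50 N with the button held down.

**Button:** the last descent met the spring at about 2 N, then a hard stop at TCP z = 0.1304 (0.1306 predicted for full travel). The force held steady at 7–8 N, well under the 40 N limit. I read full travel from the TCP height and force, as the button itself can't be seen under the stylus.

**Cover and bench:** the cover's top measured z ≈ 0.016 (0.015 expected), and in the last scene picture it was flat and undisturbed. The drivers and the bench items appeared in place by eye.

**Disagreements:** the single-view hole estimates differed by up to about 7 mm. The scene view shows the hole too obliquely, so I went with the top view, the triangulation and the controller-frame prediction, which agreed to about 2 mm. The rack approach stopped 11 mm short in y, and I corrected it before descending.

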